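# Put the tea-corner things back on their own rests

### The job

Tidy the worktop: lay the lemon lengthwise in the oval dish, set the mandarin in the plain round dish, lay the teaspoon the right way up along the middle of the long wooden spoon rest (bowl at either end), and stand the tealight upright and flat inside the small brass holder with the finger loop. Leave the garlic bulb where it is, and leave everything released and at rest.

Things in the scene. Friction and masses are not known exactly. Their poses are not given: they have to be found in the camera images.
- lemon_center (a point): A lemon, 75 mm long, 54 mm wide, 53 mm high, lying on its side, loose. This point is the centre of the fruit (26 mm above the worktop at the start); its x axis runs along the length. Grasp it across its width (54 mm) at mid-height. In its dish its centre is about 30 mm above the worktop.
- mandarin_center (a point): An orange mandarin, 46 mm across and 39 mm high, flattened from top to bottom, loose. This point is the centre of the fruit (19 mm above the worktop at the start). It is round, so its yaw does not matter. In its dish its centre is about 24 mm above the worktop.
- teaspoon: A teaspoon, 138 mm long (along its x axis), 27 mm wide at the bowl, 13 mm high overall, lying right way up, loose. Its origin is the centre of the outline, at the underside. It can be pinched from above across its middle, with the fingertips almost on the worktop; to the fingers its sides are a plain tapered outline without a thin neck, about 20 mm wide there.
- tealight: A tealight in a round metal cup, 38 mm across, 15 mm high, loose, upright. Its origin is the centre of its underside.
- oval_dish: A shallow white oval dish with a rounded rim, fixed to the worktop: 111 mm long (along its x axis) and 75 mm wide outside, 93 by 57 mm inside the rim, floor 4 mm and rim 12 mm above the worktop. Its origin is the centre of its underside.
- round_dish: A shallow white round dish with a rounded rim, fixed to the worktop: 80 mm across outside, 62 mm inside the rim, floor 4 mm and rim 12 mm above the worktop. Its origin is the centre of its underside.
- spoon_rest: A long narrow flat spoon rest: a board of light wood with a darker stripe along its middle, fixed to the worktop, 156 mm long (along its x axis), 50 mm wide, its flat top 6 mm above the worktop, no rim. Its origin is the centre of its underside.
- tealight_holder: A small round brass holder like a saucer, fixed to the worktop: 60 mm across outside, 50 mm inside the rim, floor 3 mm and rim 8 mm above the worktop, with a finger loop of 23 mm standing out flat on its -x side. Its origin is the centre of the round saucer, at the underside (the loop left out of account).
- garlic: A garlic bulb, 58 mm across, 57 mm high, loose; a bystander to be left alone. Its origin is the centre of its underside.
Not all that is in view belongs to the job. Of the things that look like the part that bears mandarin_center, the largest one is meant.

How it is judged:
At the end, for the whole second after the job is handed in: Lemon and mandarin lie in their dishes, centres within 15 mm, lemon lengthwise within 0.35 rad; spoon upright on its rest, within 15 mm along, 13 mm across, 0.2 rad either way round; tealight flat in its holder within 10 mm; all released, still; garlic within 2 cm of its start (horizontal distance between lemon_center and oval_dish below 0.015 m and angle between the x axis of lemon_center and the x axis of oval_dish, either way round below 0.35 rad and z of lemon_center in the frame of oval_dish between 0.022 and 0.04 m and horizontal distance between mandarin_center and round_dish below 0.015 m and z of mandarin_center in the frame of round_dish between 0.016 and 0.034 m and x of teaspoon in the frame of spoon_rest between -0.015 and 0.015 m and y of teaspoon in the frame of spoon_rest between -0.013 and 0.013 m and z of teaspoon in the frame of spoon_rest between 0.003 and 0.012 m and angle between the x axis of teaspoon and the x axis of spoon_rest, either way round below 0.2 rad and angle between teaspoon's own z axis and vertical below 0.35 rad and horizontal distance between tealight and tealight_holder below 0.01 m and z of tealight in the frame of tealight_holder between 0.001 and 0.006 m and angle between tealight's own z axis and vertical below 0.12 rad and linear speed of each of teaspoon, tealight below 0.02 m/s); the robot touches nothing.
It fails at once if the garlic bulb is pushed away from its place by more than 2 cm (distance of garlic from where it was at the start of the episode above 0.02 m).
It also fails if it takes over 107 s, if anything falls off the work surface, if the arm or the gripper's body presses on something with over 40 N, if the wrist force passes 120 N, or if a joint passes its speed limit or range.

### The arm

A 7-joint arm with a two-finger parallel gripper is mounted at the origin on a cart in front of the work surface, level with it; the furniture and walls round the work are solid. World frame = base frame: x ahead of the robot, y to its left, z up, the work surface at z = 0. Lengths are in m, angles in rad, forces in N, time in s.
With the tool pointing down it reaches from about 0.425 to 0.925 m from the base axis. Payload 6.8 kg.
Tool frame: the origin (TCP) lies at the very end of the fingers, on their centre line; the grasp point (between the pads) lies 19 mm behind it; z points along the fingers, y is the line along which they close (so a half turn about z gives the same grasp; the last joint's range is limited). The gripper opens to 85 mm and grips with 20 to 120 N. Pads are 22 mm wide; open, the fingers measure 114 mm over their backs; the gripper's body (76 mm by 85 mm) begins 54 mm behind the grasp point. The pads swing forward as they close: fully open they stand 13 mm farther back than shut.
Start: joints at [-1.364, 0.477, 0.022, 1.555, -0.011, 1.109, -0.083], TCP at [0.209, 0.642, 0.231] pointing down, gripper open.
Joint ranges: [-2.96, 2.96], [-0.34, 2.1], [-1.41, 1.46], [0.24, 2.44], [-1.37, 4.51], [0.17, 1.92], [-2.96, 2.96]. Speed limits (rad/s): [2.39, 2.39, 3.14, 3.14, 3.14, 3.14, 3.14].

### API

Orientations are given as a unit quaternion [w, x, y, z].
In Python, from station import monitor, eyes, bot gives the robot as it stands.
- The arm moves only by the tool nudge_tcp, called after "Call:" by a JSON object that holds its "fn" and its "kwargs", one argument or row to a line. Schema: {"type":"object","properties":{"segments":{"type":"array","items":{"type":"array","items":{"type":"array","items":{"type":"number"},"minItems":5,"maxItems":5},"minItems":1,"maxItems":20},"minItems":1,"maxItems":1},"force":{"type":"number"},"only":{"type":"string"},"quiet":{"type":"boolean"},"lines":{"type":"string"}},"required":["segments"],"additionalProperties":false}. segments is a list that holds a single list of rows (three levels of brackets), with 1 to 20 rows, each of 5 numbers: dx, dy, dz in shares of the most that a row can go, 1 being 50 mm, then a turn about the tool's z in parts of the range, where 1.0 means pi/2 rad, then the opening from 0.0 (shut) to 1.0 (fully open); each row shifts and turns the commanded pose from where the row before left it, along the tool's axes as they then stand; what a row does not reach is not made up. A row lasts 1/10 s, in which the tool goes at most 0.05 m and 0.15 rad, less where a joint would pass 70% of its speed; a pose out of reach is approached as far as the arm can. The fingers move at their own pace and stop on an object; force is the grip in N (left out, the last holds). Time passes only in rows, so rows that do not move let the fingers close. The tool returns the time, the measured TCP pose, the force, the opening and the grip force at its end. only (a regular expression) keeps the lines of the reply that match it, lines (a string "A,B") keeps lines A to B, and quiet returns only ok. A shift or turn number past 1, either way, is cut back to 1. Input that does not fit is refused with a message, and nothing moves.
- monitor.get_obs(): the state, without advancing time (a new reading comes with each control period).
- eyes.read_camera(name): name is "side" or "top" or "wrist"; returns the picture (384x512x3 uint8, blue, green, red); there is no depth.
- eyes.camera_info(name): a dict with "vertical_fov" (degrees; the focal length in pixels is half the picture's height over the tangent of half this angle, whatever the lens; pixels are square), "cx", "cy" (the principal point, pixels), "view" (4x4, takes a point from world to camera coordinates); the wrist camera has in their place "hand_eye" (4x4, takes a point from camera to tool coordinates, whose origin is the TCP and whose axes are the flange's). Camera axes: x right, y up, looking along -z (the intrinsics and any distortion apply to the point x, -y, -z); pixel columns grow to the right and rows downward; lengths in m; the calibration is good to about 2 mm. A picture is of the moment at which its call begins: read the wrist's pose just before it. camera_info takes no time and is no camera call.
- bot.hand_in(): hands the job in; it is judged then, once.
The state is a dict: "t": time; "q": joint angles; "joint_vel": joint speeds; "joint_torque": joint torques, N m; "eef_pos": TCP position; "tool_rot": TCP orientation; "contact_force": force on the tool from outside, world axes, zero at the start; "torque": the same for the moment, N m; "gripper_width": opening from 0.0 (shut) to 1.0 (fully open); "grasp_force": force on a finger pad.
Only numpy, scipy, OpenCV 4.12 (cv2) and the standard library are available. Lean on these libraries where they do the work, as an engineer would, in place of code of your own. Each camera call takes 0.05 s, during which the arm holds its last target. There are 200 camera calls.

## Working session

There is one attempt and no reset: what is moved stays moved. The work goes in short steps, Python scripts to look and compute and a tool call to move; the robot and the scene stay as the last step left them, time stands still between calls to the robot, and variables do not carry over. Pictures are saved under pics/ and viewed, at most 14 in all, crops included, and the job is handed in when it is done.

```bash
mkdir -p pics; ls; python3 - <<'E'
from station import monitor, eyes, bot
import cv2, numpy as np
o=monitor.get_obs(); print({k:np.round(v,3).tolist() for k,v in o.items()})
for n in("top","side","wrist"):
    print(n,eyes.camera_info(n)); cv2.imwrite(f"pics/{n}0.png",eyes.read_camera(n))
E
```

```text
pics
{'t': 0.0, 'q': [-1.364, 0.478, 0.022, 1.556, -0.011, 1.109, -0.083], 'joint_vel': [-0.0, -0.001, 0.001, -0.001, -0.0, 0.001, -0.001], 'joint_torque': [-0.0, -59.643, 1.608, -28.12, 0.012, 0.009, -0.0], 'eef_pos': [0.209, 0.641, 0.23], 'tool_rot': [-0.0, 0.157, 0.988, -0.001], 'contact_force': [0.52, 0.241, 1.563], 'torque': [0.011, 0.033, -0.008], 'grasp_force': 0.0, 'gripper_width': 1.002}
top {'vertical_fov': 50.5865727528592, 'cx': 252.83338096906792, 'cy': 194.89483891234704, 'view': array([[-7.02984693e-04, -9.99712639e-01, -2.39613202e-02,
        -6.92437002e-04],
       [ 9.89748648e-01, -4.11769965e-03,  1.42760842e-01,
        -4.72125173e-01],
       [-1.42818484e-01, -2.36153255e-02,  9.89467128e-01,
        -1.27315524e+00],
       [ 0.00000000e+00,  0.00000000e+00,  0.00000000e+00,
         1.00000000e+00]])}
side {'vertical_fov': 44.21540812638443, 'cx': 255.4589008375851, 'cy': 191.86376564329163, 'view': array([[ 0.9573288 , -0.28804728, -0.02345921, -0.47953871],
       [ 0.12924821,  0.35412432,  0.92622398, -0.08552029],
       [-0.25848882, -0.88973296,  0.376243  , -1.07516434],
       [ 0.        ,  0.        ,  0.        ,  1.        ]])}
wrist {'vertical_fov': 61.74407168950125, 'cx': 255.5126146347117, 'cy': 186.3606560029447, 'hand_eye': array([[-4.85682950e-04,  9.53639295e-01,  3.00951588e-01,
         7.71488228e-02],
       [ 9.99999878e-01,  4.89126358e-04,  6.39065402e-05,
        -8.26947470e-04],
       [-8.62595663e-05,  3.00951582e-01, -9.53639417e-01,
        -1.42468573e-01],
       [ 0.00000000e+00,  0.00000000e+00,  0.00000000e+00,
         1.00000000e+00]])}
```

```bash
python3 - <<'E'
import cv2
for n in("top","side"):
    cv2.imwrite(f"pics/{n}0b.png",cv2.resize(cv2.imread(f"pics/{n}0.png"),(800,600),interpolation=cv2.INTER_CUBIC))
E
```

```text
(no output)
```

View pics/top0b.png

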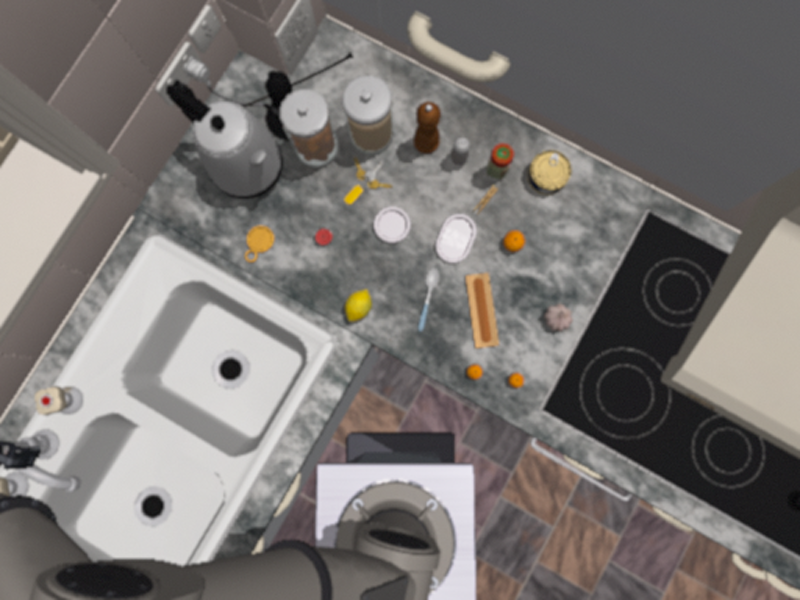

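View pics/side0b.png

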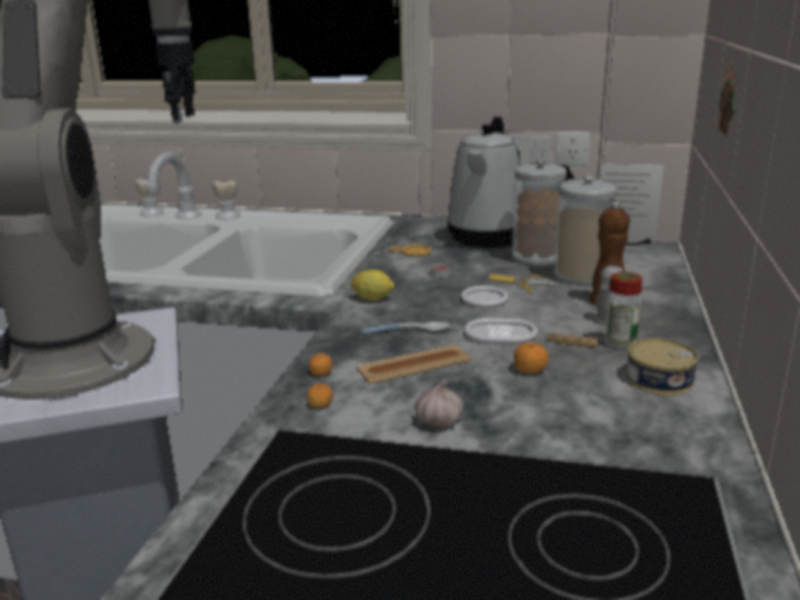

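The top view (800 px scale) shows the lemon at (358,305), mandarin (514,241, the largest orange), round dish (392,224), oval dish (456,238), spoon (430,298), rest (482,310), brass holder (260,238) with its loop at lower left, red tealight (323,237) and garlic (558,318). The side view shows the same things at (372,285), (531,358), (484,296), (501,330), (405,327), (414,363), (413,251), (440,267) and (438,408).

```bash
cat > h.py <<'E'
from station import monitor, eyes, bot
import cv2, numpy as np
from scipy.spatial.transform import Rotation as R
def tool():
    o=monitor.get_obs(); T=np.eye(4); q=o["tool_rot"]
    T[:3,:3]=R.from_quat([q[1],q[2],q[3],q[0]]).as_matrix(); T[:3,3]=o["eef_pos"]; return T
def cam(n,T=None):
    i=eyes.camera_info(n); f=192/np.tan(np.radians(i["vertical_fov"])/2)
    M=np.linalg.inv(i["view"]) if n!="wrist" else T@i["hand_eye"]
    return f,i["cx"],i["cy"],M
def ray(c,p):
    f,cx,cy,M=c; d=M[:3,:3]@np.array([(p[0]-cx)/f,-(p[1]-cy)/f,-1]); return M[:3,3],d/np.linalg.norm(d)
def plane(c,p,z):
    o,d=ray(c,p); return o+d*(z-o[2])/d[2]
def tri(*cp):
    A=np.zeros((3,3));b=np.zeros(3); L=[]
    for c,p in cp:
        o,d=ray(c,p); P=np.eye(3)-np.outer(d,d); A+=P;b+=P@o; L.append((o,d))
    x=np.linalg.solve(A,b); return x,[np.linalg.norm(np.cross(x-o,d)) for o,d in L]
def proj(c,X):
    f,cx,cy,M=c; v=np.linalg.inv(M)@np.append(X,1); return np.array([cx+f*v[0]/-v[2],cy-f*v[1]/-v[2]])
def rel(xyz,T):  # world displacement target TCP -> tool axes
    return T[:3,:3].T@(np.array(xyz)-T[:3,3])
def snap(name,k=1.5625):
    T=tool(); im=eyes.read_camera("wrist"); np.save(f"pics/{name}.npy",T)
    cv2.imwrite(f"pics/{name}.png",cv2.resize(im,None,fx=k,fy=k,interpolation=cv2.INTER_CUBIC)); return T
E
python3 - <<'E'
from h import *
s=lambda p:[(v+.5)/1.5625-.5 for v in p]
t,sd=cam("top"),cam("side")
P=dict(lemon=((358,305),(372,285)),mand=((514,241),(531,358)),round=((392,224),(484,296)),oval=((456,238),(501,330)),
 rest=((482,310),(414,363)),holder=((260,238),(415,251)),teal=((323,237),(440,267)),garlic=((558,318),(438,408)),bowl=((433,275),(437,327)),tip=((422,327),(365,330)))
for k,(a,b) in P.items():
    x,e=tri((t,s(a)),(sd,s(b))); print(k,x.round(3),np.round(e,3),'plane z=.02',plane(t,s(a),.02).round(3),'.005',plane(t,s(a),.005).round(3), 'r',np.hypot(*x[:2]).round(3))
for n,a,b in(("oval",(448,260),(465,217)),("rest",(475,275),(490,346)),("lem",(352,316),(364,294)),("loop",(252,255),(262,236))):
    d=plane(t,s(b),.005)-plane(t,s(a),.005); print(n,np.linalg.norm(d),np.arctan2(d[1],d[0]))
E
```

```text
lemon [0.474 0.076 0.025] [0.001 0.001] plane z=.02 [0.474 0.076 0.02 ] .005 [0.476 0.078 0.005] r 0.48
mand [ 0.61  -0.252  0.018] [0.001 0.001] plane z=.02 [ 0.609 -0.251  0.02 ] .005 [ 0.612 -0.254  0.005] r 0.66
round [0.651 0.006 0.007] [0. 0.] plane z=.02 [0.647 0.005 0.02 ] .005 [0.651 0.006 0.005] r 0.651
oval [ 0.621 -0.131  0.007] [0.001 0.001] plane z=.02 [ 0.616 -0.13   0.02 ] .005 [ 0.62  -0.131  0.005] r 0.634
rest [ 0.466 -0.183  0.002] [0.001 0.001] plane z=.02 [ 0.463 -0.181  0.02 ] .005 [ 0.465 -0.183  0.005] r 0.501
holder [0.622 0.291 0.002] [0.001 0.001] plane z=.02 [0.619 0.286 0.02 ] .005 [0.623 0.29  0.005] r 0.687
teal [0.624 0.152 0.013] [0.002 0.002] plane z=.02 [0.62  0.152 0.02 ] .005 [0.624 0.154 0.005] r 0.642
garlic [ 0.447 -0.337  0.019] [0.001 0.001] plane z=.02 [ 0.445 -0.337  0.02 ] .005 [ 0.447 -0.34   0.005] r 0.56
bowl [ 0.539 -0.081  0.003] [0.001 0.001] plane z=.02 [ 0.537 -0.08   0.02 ] .005 [ 0.54  -0.081  0.005] r 0.545
tip [ 0.429 -0.057  0.005] [0. 0.] plane z=.02 [ 0.428 -0.057  0.02 ] .005 [ 0.429 -0.057  0.005] r 0.433
oval 0.10101614286011838 -0.3805997468483584
rest 0.1528606361004202 -2.955425537149864
lem 0.052996885769270766 -0.4906976227360371
loop 0.046293920979352844 -0.45380352268592866
```

Careful with the scale: shifts go in shares of 50 mm and turns go in shares of pi/2 rad. That gives: -0.034 m is -0.68, -0.02 m is -0.4.

Call:
{"fn": "nudge_tcp", "kwargs": {
  "segments": [
    [[-0.68,-0.4,0.04,0,1],[-0.68,-0.4,0.04,0,1],[-0.68,-0.4,0.04,0,1],[-0.68,-0.4,0.04,0,1],[-0.68,-0.4,0.04,0,1],[-0.68,-0.4,0.04,0,1],[-0.68,-0.4,0.04,0,1],[-0.68,-0.4,0.04,0,1],[-0.68,-0.4,0.04,0,1],[-0.68,-0.4,0.04,0,1],[-0.68,-0.4,0.04,0,1],[-0.68,-0.4,0.04,0,1],[-0.68,-0.4,0.04,0,1],[-0.68,-0.4,0.04,0,1],[-0.68,-0.4,0.04,0,1],[0,0,0,0,1],[0,0,0,0,1]]
  ],
  "force": 30
}}

```text
t: 1.85
eef_pos: [0.6013, 0.1974, 0.2008]
tool_rot: [-0.0, 0.158, 0.987, -0.0]
contact_force: [-0.5, 1.0, -0.5]
gripper_width: 0.999
grasp_force: 0.0
```

```bash
python3 - <<'E'
from h import *
T=snap("w1"); print(T.round(3),monitor.get_obs()["q"].round(3))
c=cam("wrist",T)
for n,X in dict(lemon=(.474,.076,.025),round=(.651,.006,.007),holder=(.622,.291,.005),teal=(.624,.152,.013)).items(): print(n,proj(c,X)*1.5625)
E
```

```text
[[-0.95   0.312 -0.001  0.601]
 [ 0.312  0.95  -0.     0.197]
 [ 0.001 -0.001 -1.     0.201]
 [ 0.     0.     0.     1.   ]] [-0.562  0.44   0.194  1.703 -0.098  1.009  0.922]
lemon [142.99573357 122.88141782]
round [178.68704176 390.63565391]
holder [540.18386003 236.69969257]
teal [348.76803542 303.25718208]
```

View pics/w1.png

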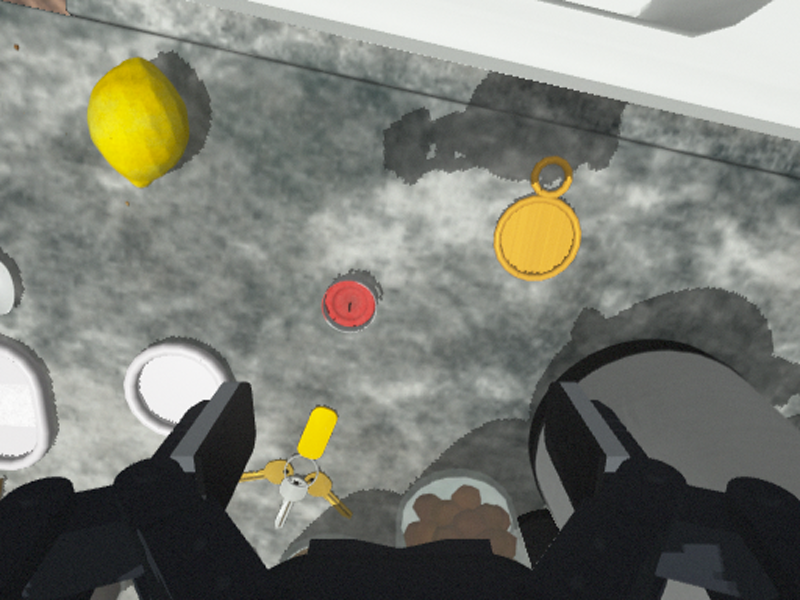

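The wrist view shows the tealight at (350,303), holder centre (538,237) with its loop at (552,177), the lemon from (137,57) to (144,187), and the round dish around (179,386). All of these agree with the projections of my earlier measurements.

```bash
python3 - <<'E'
from h import *
s=lambda p:[(v+.5)/1.5625-.5 for v in p]
t,sd,w=cam("top"),cam("side"),cam("wrist",np.load("pics/w1.npy"))
P=dict(lemon=((358,305),(372,285),(139,122)),round=((392,224),(484,296),(179,387)),
 holder=((260,238),(415,251),(538,237)),teal=((323,237),(440,267),(350,303)))
for k,(a,b,d) in P.items():
    x,e=tri((t,s(a)),(sd,s(b)),(w,s(d))); print(k,x.round(4),np.round(e,4),'w .025',plane(w,s(d),.025).round(4),'w.015',plane(w,s(d),.015).round(4),'.007',plane(w,s(d),.007).round(4))
d=plane(w,s((137,57)),.026)-plane(w,s((144,187)),.026);print(np.linalg.norm(d),np.arctan2(d[1],d[0]))
c=plane(w,s((538,237)),.007);T=np.load("pics/w1.npy")
for X in([.624,.152,.1],):print(rel(X,T))
E
```

```text
lemon [0.4737 0.0748 0.0256] [0.0011 0.0016 0.0011] w .025 [0.4726 0.0739 0.025 ] w.015 [0.4709 0.0692 0.015 ] .007 [0.4695 0.0656 0.007 ]
round [0.6506 0.0059 0.0059] [0.0006 0.0015 0.002 ] w .025 [0.6416 0.0189 0.025 ] w.015 [0.6452 0.0125 0.015 ] .007 [0.648  0.0075 0.007 ]
holder [0.6223 0.2903 0.0019] [0.001  0.0011 0.0003] w .025 [0.616  0.2853 0.025 ] w.015 [0.6187 0.2874 0.015 ] .007 [0.6209 0.289  0.007 ]
teal [0.6238 0.1525 0.0126] [0.0019 0.0018 0.0002] w .025 [0.6203 0.1552 0.025 ] w.015 [0.6233 0.1532 0.015 ] .007 [0.6256 0.1515 0.007 ]
0.07430031533319628 2.7257603911375736
[-0.03581961 -0.03601388  0.10081932]
```

To row units: 0.045 m is 0.9, -0.012 m is -0.24.

Call:
{"fn": "nudge_tcp", "kwargs": {
  "segments": [
    [[-0.24,-0.24,0.4,0,0.8],[-0.24,-0.24,0.9,0,0.8],[-0.226,-0.226,0.9,0,0.8],[0,0,0.8,0,0.8],[0,0,0.5,0,0.8],[0,0,0.3,0,0.8],[0,0,0.14,0,0.8],[0,0,0,0,0.8],[0,0,0,0,0.3],[0,0,0,0,0.3],[0,0,0,0,0.3],[0,0,0,0,0.3],[0,0,0,0,0.3],[0,0,0,0,0.3]]
  ],
  "force": 25
}}

```text
t: 3.3
eef_pos: [0.6247, 0.1547, 0.0061]
tool_rot: [0.001, 0.157, 0.988, 0.001]
contact_force: [-1.8, -0.4, 6.6]
gripper_width: 0.425
grasp_force: 24.7
```

```bash
python3 - <<'E'
from h import *
T=snap("w2"); print(T.round(4))
E
```

```text
[[-0.9508  0.3097  0.0024  0.6247]
 [ 0.3097  0.9508  0.0012  0.1547]
 [-0.0019  0.0018 -1.      0.0061]
 [ 0.      0.      0.      1.    ]]
```

View pics/w2.png

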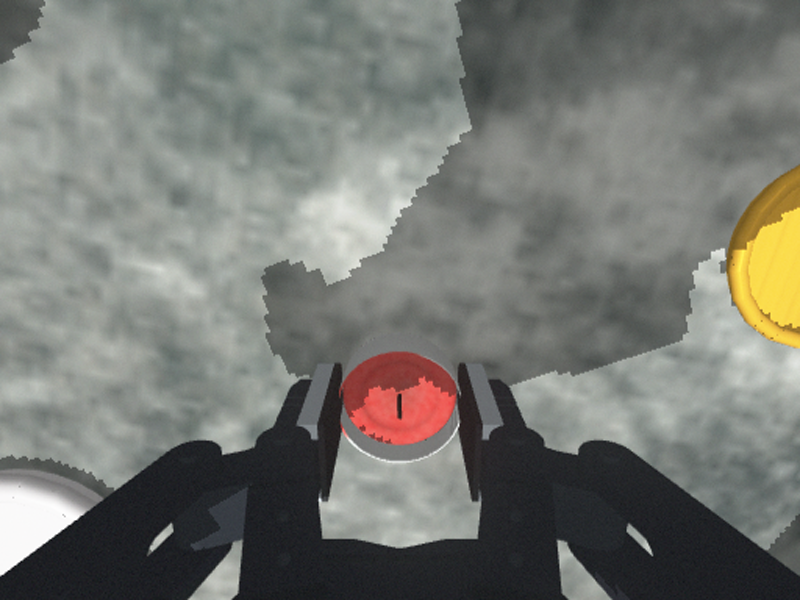

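The tealight at (400,400) is held between the pads. The 6.6 N upward force suggests the tips touch the worktop, so I'll regrip it higher to clear the rim.

To row units: -0.003 m is -0.06, -0.0025 m is -0.05.

Call:
{"fn": "nudge_tcp", "kwargs": {
  "segments": [
    [[0,0,0,0,0.6],[0,0,0,0,0.6],[0,0,-0.05,0,0.6],[0,0,0,0,0.6],[0,0,-0.06,0,0.6],[0,0,0,0,0.6]]
  ],
  "force": 25
}}

```text
t: 3.95
eef_pos: [0.624, 0.1543, 0.0102]
tool_rot: [0.0, 0.157, 0.988, 0.0]
contact_force: [-0.1, -0.1, 0.8]
gripper_width: 0.6
grasp_force: 0.0
```

Call:
{"fn": "nudge_tcp", "kwargs": {
  "segments": [
    [[0,0,-0.04,0,0.3],[0,0,0,0,0.3],[0,0,0,0,0.3],[0,0,0,0,0.3],[0,0,0,0,0.3]]
  ],
  "force": 25
}}

```text
t: 4.45
eef_pos: [0.6238, 0.1542, 0.012]
tool_rot: [0.0, 0.157, 0.988, 0.0]
contact_force: [-1.5, -0.3, 4.6]
gripper_width: 0.412
grasp_force: 25.3
```

To row units: 0.032 m is 0.64, 0.0115 m is 0.23.

Call:
{"fn": "nudge_tcp", "kwargs": {
  "segments": [
    [[0,0,-0.4,0,0.3],[0,0,-0.6,0,0.3],[0.22,0.64,0,0,0.3],[0.22,0.64,0,0,0.3],[0.22,0.64,0,0,0.3],[0.23,0.63,0,0,0.3],[0,0,0,0,0.3],[0,0,0,0,0.3]]
  ],
  "force": 25
}}

```text
t: 5.25
eef_pos: [0.6202, 0.2902, 0.0612]
tool_rot: [-0.0, 0.156, 0.988, -0.0]
contact_force: [-0.1, -1.9, -0.0]
gripper_width: 0.411
grasp_force: 25.0
```

```bash
python3 - <<'E'
from h import *
T=snap("w3"); print(T.round(4)); c=cam("wrist",T)
print([(proj(c,X)*1.5625).round(0) for X in ((.621,.2893,.006),T[:3,3],T[:3,3]+[0,0,.005])])
E
```

```text
[[-9.515e-01  3.075e-01 -7.000e-04  6.202e-01]
 [ 3.075e-01  9.515e-01 -2.000e-04  2.902e-01]
 [ 6.000e-04 -4.000e-04 -1.000e+00  6.120e-02]
 [ 0.000e+00  0.000e+00  0.000e+00  1.000e+00]]
[array([400., 327.]), array([402., 388.]), array([402., 396.])]
```

View pics/w3.png

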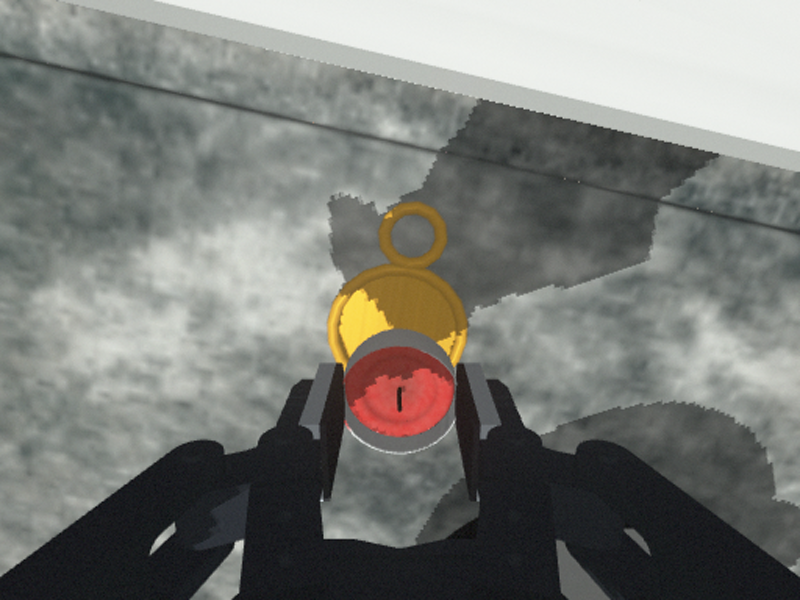

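To row units: 0.02 m is 0.4, 0.015 m is 0.3.

Call:
{"fn": "nudge_tcp", "kwargs": {
  "segments": [
    [[-0.034,-0.02,0.4,0,0.3],[0,0,0.3,0,0.3],[0,0,0.14,0,0.3],[0,0,0.06,0,0.3],[0,0,0,0,0.3],[0,0,0,0,0.3]]
  ],
  "force": 25
}}

```text
t: 5.9
eef_pos: [0.6225, 0.2878, 0.0173]
tool_rot: [0.0, 0.157, 0.988, 0.0]
contact_force: [0.1, -1.0, 0.5]
gripper_width: 0.415
grasp_force: 25.0
```

Call:
{"fn": "nudge_tcp", "kwargs": {
  "segments": [
    [[0,0,0.02,0,0.55],[0,0,0,0,0.55],[0,0,0,0,0.55],[0,0,-0.2,0,0.6],[0,0,-0.6,0,0.6],[0,0,-1,0,0.6],[0,0,-0.8,0,1],[0,0,0,0,1]]
  ]
}}

```text
t: 6.7
eef_pos: [0.6263, 0.2893, 0.1539]
tool_rot: [0.005, 0.157, 0.988, 0.004]
contact_force: [-0.9, -0.9, -0.0]
gripper_width: 0.916
grasp_force: 0.0
```

```bash
python3 - <<'E'
from h import *
T=snap("w4"); print(T.round(4)); c=cam("wrist",T)
print([(proj(c,X)*1.5625).round(0) for X in ((.621,.2893,.006),(.621,.2893,.018))])
E
```

```text
[[-0.9506  0.3101  0.011   0.6263]
 [ 0.3102  0.9507  0.0061  0.2893]
 [-0.0085  0.0092 -0.9999  0.1539]
 [ 0.      0.      0.      1.    ]]
[array([396., 258.]), array([396., 263.])]
```

View pics/w4.png

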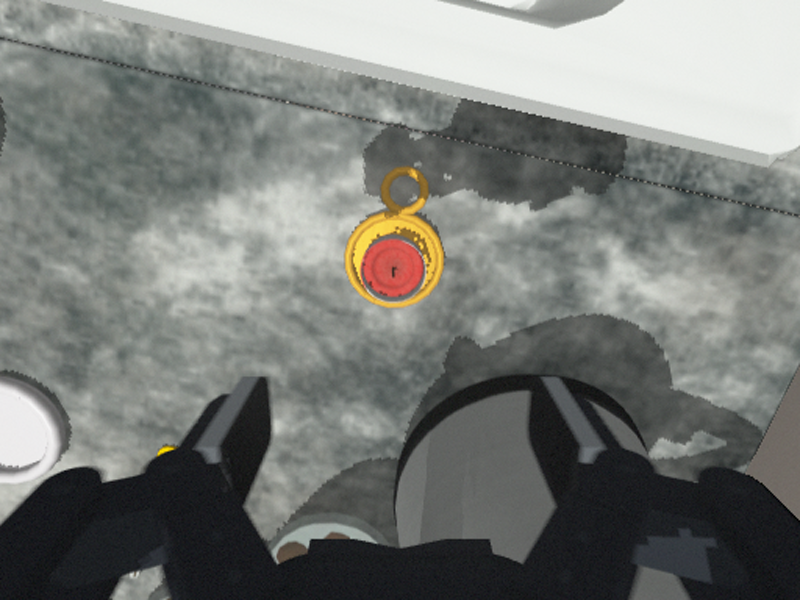

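The tealight at (393,267) sits flat in the holder, centred at (395,259), about 2 mm off. Next I'll take one wide wrist view of the remaining items.

To row units: -0.0379 m is -0.758, -0.009 m is -0.18, 0.01 rad / 1.5708 = 0.0064.

Call:
{"fn": "nudge_tcp", "kwargs": {
  "segments": [
    [[-0.114,-0.758,-0.18,0.0064,1],[-0.114,-0.758,-0.18,0.0064,1],[-0.114,-0.758,-0.18,0.0064,1],[-0.114,-0.758,-0.18,0.0064,1],[-0.114,-0.758,-0.18,0.0064,1],[-0.114,-0.758,-0.18,0.0064,1],[-0.114,-0.758,-0.18,0.0064,1],[-0.114,-0.758,-0.18,0.0064,1],[-0.114,-0.758,-0.18,0.0064,1],[-0.114,-0.758,-0.18,0.0064,1],[0,0,0,0,1],[0,0,0,0,1],[0,0,0,0,1]]
  ]
}}

```text
t: 8.05
eef_pos: [0.5419, -0.0855, 0.2351]
tool_rot: [-0.001, 0.205, 0.979, 0.0]
contact_force: [-1.0, 1.1, 0.5]
gripper_width: 0.999
grasp_force: 0.0
```

```bash
python3 - <<'E'
from h import *
T=snap("w5"); print(T.round(4)); c=cam("wrist",T)
P=dict(lemon=(.473,.0742,.025),mand=(.61,-.252,.018),round=(.648,.0065,.007),oval=(.621,-.131,.007),rest=(.466,-.183,.006),bowl=(.539,-.081,.005),tip=(.429,-.057,.005),garlic=(.447,-.337,.02))
for k,X in P.items(): print(k,(proj(c,X)*1.5625).round(0))
E
```

```text
[[-9.159e-01  4.014e-01 -1.200e-03  5.419e-01]
 [ 4.014e-01  9.159e-01  7.000e-04 -8.550e-02]
 [ 1.400e-03  1.000e-04 -1.000e+00  2.351e-01]
 [ 0.000e+00  0.000e+00  0.000e+00  1.000e+00]]
lemon [586.  51.]
mand [245. 401.]
round [562. 316.]
oval [388. 352.]
rest [237. 200.]
bowl [404. 235.]
tip [372.  76.]
garlic [ 35. 264.]
```

View pics/w5.png

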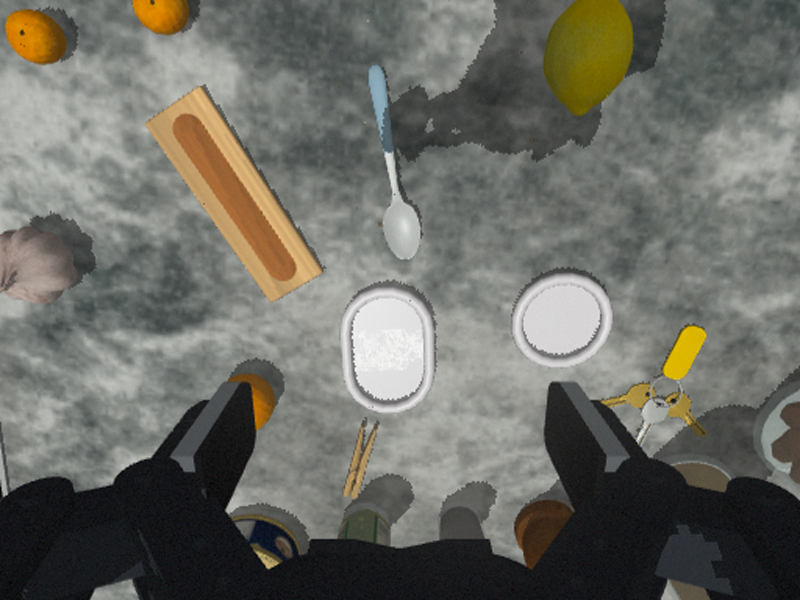

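The wide view shows the oval dish centre at (388,349) with its long axis about vertical, the round dish at (562,318), and the spoon from (376,65) to (405,260). The rest's corners are (148,122), (204,86), (323,269) and (274,300), and the lemon is at the top right. The mandarin is partly hidden by a finger.

```bash
python3 - <<'E'
from h import *
s=lambda p:np.array([(v+.5)/1.5625-.5 for v in p])
T=np.load("pics/w5.npy");t,sd,w=cam("top"),cam("side"),cam("wrist",T)
for k,(a,b,d) in dict(oval=((456,238),(501,330),(388,349)),round=((392,224),(484,296),(562,318)),rest=((482,310),(414,363),(237,194)),bowl=((433,275),(437,327),(402,228)),tip=((422,327),(365,330),(376,69))).items():
    x,e=tri((t,s(a)),(sd,s(b)),(w,s(d))); print(k,x.round(4),np.round(e,4))
# round dish from two wrist poses
print("round 2 wrist",tri((w,s((562,318))),(cam("wrist",np.load("pics/w1.npy")),s((179,387)))))
def seg(n,a,b,z):
    A,B=plane(w,s(a),z),plane(w,s(b),z);d=B-A;print(n,((A+B)/2).round(4),np.linalg.norm(d[:2]).round(4),np.arctan2(d[1],d[0]).round(3))
seg("oval",(389,286),(387,413),.008); seg("ovalW",(341,349),(436,349),.01)
seg("roundH",(512,318),(612,318),.008); seg("roundV",(562,269),(562,367),.008)
seg("spoon",(376,65),(405,260),.005)
C=[plane(w,s(p),.006) for p in((148,122),(204,86),(323,269),(274,300))]
print("rest",np.mean(C,0).round(4)); seg("restaxis",(176,104),(298.5,284.5),.006)
# oval angle by minAreaRect
im=cv2.imread("pics/w5.png"); hsv=cv2.cvtColor(im,cv2.COLOR_BGR2HSV)
m=((hsv[...,1]<25)&(hsv[...,2]>185)).astype(np.uint8); m=cv2.morphologyEx(m,cv2.MORPH_CLOSE,np.ones((9,9)))
for c in cv2.findContours(m,0,2)[0]:
    if cv2.contourArea(c)>3000: print(cv2.fitEllipse(c),cv2.minAreaRect(c))
E
```

```text
oval [ 0.6201 -0.1307  0.0061] [0.0008 0.0021 0.0013]
round [0.651  0.006  0.0061] [0.0002 0.0011 0.0012]
rest [ 0.4645 -0.1831  0.0024] [0.0004 0.0025 0.0029]
bowl [ 0.537  -0.0809  0.0035] [0.0029 0.0003 0.0032]
tip [ 0.4281 -0.0552  0.0045] [0.0021 0.0011 0.003 ]
round 2 wrist (array([0.64914008, 0.00646695, 0.00586885]), [np.float64(0.000606637890726196), np.float64(0.0006066378907263251)])
oval [ 0.6205 -0.131   0.008 ] 0.1109 -0.435
ovalW [ 0.6174 -0.1291  0.01  ] 0.0757 1.157
roundH [0.6488 0.0061 0.008 ] 0.0785 1.157
roundV [0.65   0.0057 0.008 ] 0.0825 -0.317
spoon [ 0.4904 -0.0702  0.005 ] 0.1382 -0.267
rest [ 0.4661 -0.1808  0.006 ]
restaxis [ 0.4661 -0.1805  0.006 ] 0.152 0.12
((387.1234130859375, 350.9146423339844), (98.11588287353516, 125.01815795898438), 175.7992706298828) ((387.1693115234375, 350.9082946777344), (123.03392028808594, 91.13188934326172), 85.51539611816406)
((562.0275268554688, 321.62579345703125), (87.94225311279297, 99.55850219726562), 64.03412628173828) ((562.0, 321.5), (89.0, 98.0), 90.0)
```

To row units: 0.0254 m is 0.508, 0.0237 m is 0.474.

Call:
{"fn": "nudge_tcp", "kwargs": {
  "segments": [
    [[0.508,0.474,0.4,0,1],[0.508,0.474,0.4,0,1],[0.508,0.474,0.4,0,1],[0.508,0.474,0.4,0,1],[0.508,0.474,0.4,0,1],[0,0,0,0,1],[0,0,0,0,1],[0,0,0,0,1]]
  ]
}}

```text
t: 8.9
eef_pos: [0.4743, 0.0725, 0.1361]
tool_rot: [0.0, 0.206, 0.979, -0.0]
contact_force: [-0.5, 0.2, -0.3]
gripper_width: 0.999
grasp_force: 0.0
```

```bash
python3 - <<'E'
from h import *
T=snap("w6"); print(T.round(4)); c=cam("wrist",T); print(rel((.473,.0742,.011),T).round(4))
print((proj(c,(.473,.0742,.026))*1.5625).round(0))
E
```

```text
[[-9.152e-01  4.029e-01  8.000e-04  4.743e-01]
 [ 4.029e-01  9.152e-01 -2.000e-04  7.250e-02]
 [-8.000e-04  2.000e-04 -1.000e+00  1.361e-01]
 [ 0.000e+00  0.000e+00  0.000e+00  1.000e+00]]
[0.002  0.001  0.1251]
[403. 283.]
```

View pics/w6.png

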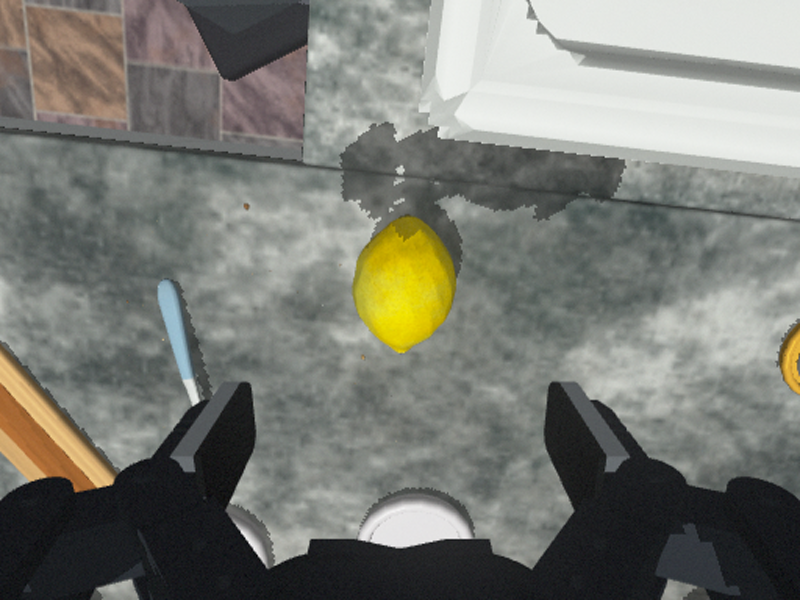

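The lemon is centred at (405,284) with its axis vertical in the image, against a prediction of (403,283). I'll descend and grip it.

To row units: 0.04 m is 0.8, 0.025 m is 0.5.

Call:
{"fn": "nudge_tcp", "kwargs": {
  "segments": [
    [[0.04,0.02,0.8,0,1],[0,0,0.8,0,1],[0,0,0.5,0,1],[0,0,0.26,0,1],[0,0,0.1,0,1],[0,0,0.04,0,1],[0,0,0,0,1],[0,0,0,0,0.5],[0,0,0,0,0.5],[0,0,0,0,0.5],[0,0,0,0,0.5],[0,0,0,0,0.5]]
  ],
  "force": 30
}}

```text
t: 10.15
eef_pos: [0.4728, 0.0747, 0.0119]
tool_rot: [0.001, 0.206, 0.979, 0.0]
contact_force: [-1.7, -0.4, 10.0]
gripper_width: 0.605
grasp_force: 29.4
```

Call:
{"fn": "nudge_tcp", "kwargs": {
  "segments": [
    [[0,0,-0.3,0,0.5],[0,0,-0.6,0,0.5],[0,0,-0.6,0,0.5],[0,0,0,0,0.5],[0,0,0,0,0.5]]
  ]
}}

```text
t: 10.65
eef_pos: [0.4725, 0.0747, 0.0863]
tool_rot: [0.001, 0.206, 0.979, 0.001]
contact_force: [0.1, 0.6, -1.4]
gripper_width: 0.607
grasp_force: 31.7
```

```bash
python3 - <<'E'
from h import *
T=tool(); print(rel((.620,-.1305,.1),T).round(4), np.arctan2(T[1,1],T[0,1]))
E
```

```text
[-0.2177 -0.1284 -0.0136] 1.156173907450815
```

To row units: -0.0363 m is -0.726, -0.0214 m is -0.428, -0.045 rad / 1.5708 = -0.0286.

Call:
{"fn": "nudge_tcp", "kwargs": {
  "segments": [
    [[-0.726,-0.428,-0.04,0,0.5],[-0.726,-0.428,-0.04,0,0.5],[-0.726,-0.428,-0.04,0,0.5],[-0.726,-0.428,-0.04,0,0.5],[-0.726,-0.428,0,0,0.5],[-0.726,-0.428,0,-0.0286,0.5],[0,0,0,0,0.5],[0,0,0,0,0.5]]
  ]
}}

```text
t: 11.45
eef_pos: [0.6187, -0.1319, 0.0918]
tool_rot: [-0.001, 0.185, 0.983, -0.0]
contact_force: [-0.1, 0.0, -1.4]
gripper_width: 0.605
grasp_force: 31.8
```

```bash
python3 - <<'E'
from h import *
T=snap("w7"); c=cam("wrist",T);print(rel((.620,-.1305,.0155),T).round(4), np.arctan2(T[1,1],T[0,1]),(proj(c,(.62,-.1305,.008))*1.5625).round(0))
E
```

```text
[-0.0009  0.0019  0.0763] 1.1985848860550905 [405. 304.]
```

View pics/w7.png

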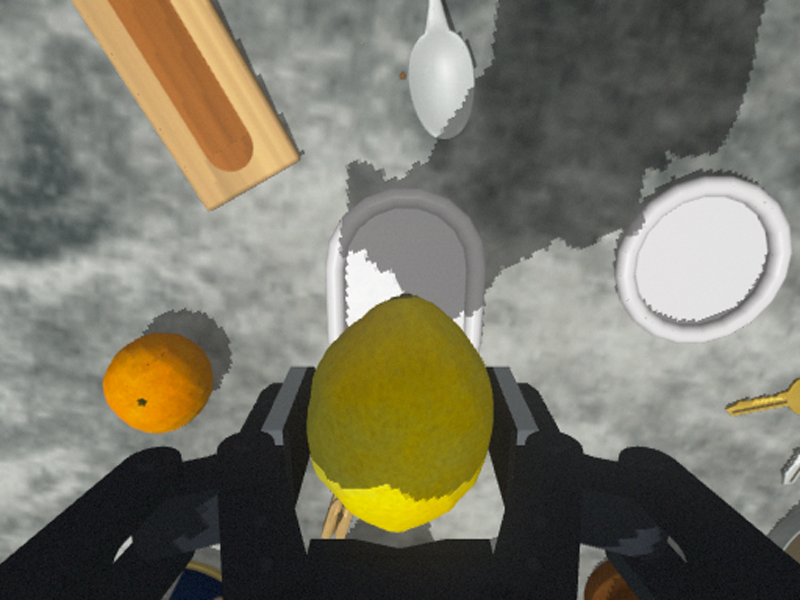

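The lemon is held and aligned with the oval dish, whose sides are at x=328 and 485. The mandarin is clearly visible at (158,383). I'll lower and release.

To row units: 0.03 m is 0.6, 0.025 m is 0.5.

Call:
{"fn": "nudge_tcp", "kwargs": {
  "segments": [
    [[-0.02,0.04,0.6,0,0.5],[0,0,0.5,0,0.5],[0,0,0.28,0,0.5],[0,0,0.1,0,0.5],[0,0,0.04,0,0.5],[0,0,0,0,0.5],[0,0,0,0,0.5]]
  ]
}}

```text
t: 12.2
eef_pos: [0.6222, -0.1295, 0.0189]
tool_rot: [0.001, 0.184, 0.983, 0.0]
contact_force: [0.5, 0.8, -0.7]
gripper_width: 0.602
grasp_force: 31.8
```

Call:
{"fn": "nudge_tcp", "kwargs": {
  "segments": [
    [[0,0,0,0,0.66],[0,0,0,0,0.66],[0,0,0,0,0.7],[0,0,-0.04,0,0.75],[0,0,-0.2,0,0.9],[0,0,-0.6,0,1],[0,0,-1,0,1],[0,0,-0.8,0,1],[0,0,0,0,1],[0,0,0,0,1]]
  ]
}}

```text
t: 13.2
eef_pos: [0.6221, -0.1295, 0.1516]
tool_rot: [0.001, 0.184, 0.983, 0.0]
contact_force: [-1.1, -0.7, -1.1]
gripper_width: 0.999
grasp_force: 0.0
```

```bash
python3 - <<'E'
from h import *
T=snap("w8"); s=lambda p:np.array([(v+.5)/1.5625-.5 for v in p])
a=cam("wrist",np.load("pics/w7.npy"))
print(T.round(4),"mand plane",plane(a,s((158,383)),.02).round(4))
b=eyes.read_camera("wrist")
c=cam("wrist",T);print((proj(c,(.62,-.1305,.03))*1.5625).round(0))
# mandarin by colour, all orange blobs, triangulated with w7
def blobs(f):
    h=cv2.cvtColor(cv2.imread(f),cv2.COLOR_BGR2HSV); m=cv2.inRange(h,(6,190,90),(17,255,255)); m=cv2.morphologyEx(m,cv2.MORPH_OPEN,np.ones((7,7)))
    return [(np.mean(cv2.boundingRect(k)[0:1])+cv2.boundingRect(k)[2]/2,cv2.boundingRect(k)[1]+cv2.boundingRect(k)[3]/2,cv2.boundingRect(k)) for k in cv2.findContours(m,0,2)[0] if cv2.contourArea(k)>1500]
print(blobs("pics/w7.png"),blobs("pics/w8.png"))
E
```

```text
[[-9.324e-01  3.615e-01  3.000e-03  6.221e-01]
 [ 3.615e-01  9.324e-01 -1.000e-04 -1.295e-01]
 [-2.800e-03  1.000e-03 -1.000e+00  1.516e-01]
 [ 0.000e+00  0.000e+00  0.000e+00  1.000e+00]] mand plane [ 0.61   -0.2527  0.02  ]
[397. 277.]
[] []
```

View pics/w8.png

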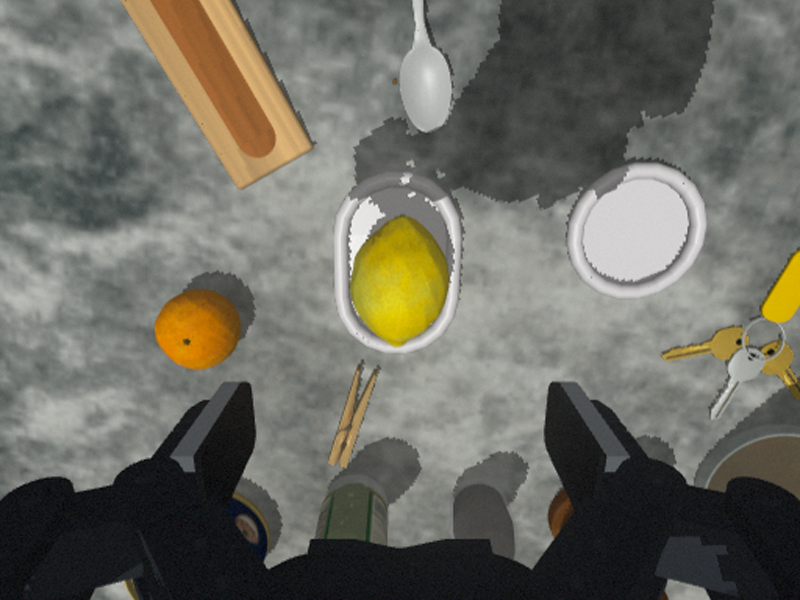

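The lemon rests in the oval dish at (400,281), with the dish centred at (398,262) and expected parallax between them. The mandarin is at (198,330).

```bash
python3 - <<'E'
from h import *
s=lambda p:np.array([(v+.5)/1.5625-.5 for v in p])
a=cam("wrist",np.load("pics/w7.npy"));T=np.load("pics/w8.npy");c=cam("wrist",T)
print("dish",plane(c,s((398,262)),.008).round(4),"lemon",plane(c,s((400,281)),.03).round(4))
m,e=tri((a,s((158,383))),(c,s((198,330))));print("mand",m.round(4),np.round(e,4))
m5=cam("wrist",np.load("pics/w5.npy"));print("round",tri((c,s((636,230))),(m5,s((562,319))))[0].round(4),plane(c,s((636,230)),.008).round(4))
print("to mand",rel((m[0],m[1],.1),T).round(4))
# stripe angle
for n in("w5","w8"):
    C=cam("wrist",np.load(f"pics/{n}.npy")); h=cv2.cvtColor(cv2.imread(f"pics/{n}.png"),cv2.COLOR_BGR2HSV)
    k=cv2.inRange(h,(5,90,60),(20,255,225))
    k[:, 340:]=0; k[300:]=0; k=cv2.morphologyEx(k,cv2.MORPH_OPEN,np.ones((7,7)))
    g=max(cv2.findContours(k,0,2)[0],key=cv2.contourArea); P=np.array([plane(C,s(p),.006)[:2] for p in g[:,0]])
    r=cv2.minAreaRect((P*1000).astype(np.float32)); print(n,r)
E
```

```text
dish [ 0.6173 -0.1293  0.008 ] lemon [ 0.6225 -0.1301  0.03  ]
mand [ 0.6099 -0.2521  0.0208] [0.0002 0.0002]
round [0.6499 0.0059 0.0069] [0.6492 0.0053 0.008 ]
to mand [-0.0328 -0.1188  0.0515]
w5 ((466.088134765625, -182.81214904785156), (154.57196044921875, 49.97527313232422), 6.826258182525635)
w8 ((489.94207763671875, -180.11114501953125), (107.20219421386719, 49.56795883178711), 6.7823710441589355)
```

To row units: -0.0396 m is -0.792, 0.03 m is 0.6.

Call:
{"fn": "nudge_tcp", "kwargs": {
  "segments": [
    [[-0.22,-0.792,0,0,1],[-0.22,-0.792,0,0,1],[-0.216,-0.792,0.4,0,1],[0,0,0.6,0,1],[0,0,0,0,1],[0,0,0,0,1]]
  ]
}}

```text
t: 13.9
eef_pos: [0.6083, -0.2505, 0.0984]
tool_rot: [-0.002, 0.183, 0.983, 0.001]
contact_force: [1.0, 0.3, -0.4]
gripper_width: 1.001
grasp_force: 0.0
```

```bash
python3 - <<'E'
from h import *
print(rel((.61,-.252,.011),tool()).round(4))
E
```

```text
[-0.0024 -0.0009  0.0874]
```

To row units: 0.035 m is 0.7, 0.03 m is 0.6.

Call:
{"fn": "nudge_tcp", "kwargs": {
  "segments": [
    [[-0.048,-0.02,0.7,0,1],[0,0,0.6,0,1],[0,0,0.28,0,1],[0,0,0.12,0,1],[0,0,0.05,0,1],[0,0,0,0,1],[0,0,0,0,0.4],[0,0,0,0,0.4],[0,0,0,0,0.4],[0,0,0,0,0.4],[0,0,0,0,0.4],[0,0,0,0,0.4]]
  ],
  "force": 25
}}

```text
t: 15.1
eef_pos: [0.6114, -0.2539, 0.0133]
tool_rot: [0.0, 0.184, 0.983, 0.0]
contact_force: [-0.7, 0.7, 5.3]
gripper_width: 0.498
grasp_force: 25.0
```

Call:
{"fn": "nudge_tcp", "kwargs": {
  "segments": [
    [[0,0,-0.3,0,0.4],[0,0,-0.8,0,0.4],[0,0,-0.8,0,0.4],[0,0,0,0,0.4],[0,0,0,0,0.4]]
  ]
}}

```text
t: 15.6
eef_pos: [0.6118, -0.2541, 0.1093]
tool_rot: [0.002, 0.184, 0.983, -0.0]
contact_force: [0.1, -0.5, 0.0]
gripper_width: 0.498
grasp_force: 25.6
```

```bash
python3 - <<'E'
from h import *
print(rel((.6498,.0058,.1),tool()).round(4))
E
```

```text
[0.0585 0.2561 0.0092]
```

Careful with the scale: shifts go in shares of 50 mm and turns go in shares of pi/2 rad. That gives: 0.0427 m is 0.854, 0.0098 m is 0.196.

Call:
{"fn": "nudge_tcp", "kwargs": {
  "segments": [
    [[0.196,0.854,0,0,0.4],[0.196,0.854,0,0,0.4],[0.196,0.854,0,0,0.4],[0.196,0.854,0,0,0.4],[0.196,0.854,0,0,0.4],[0.196,0.854,0,0,0.4],[0,0,0,0,0.4],[0,0,0,0,0.4],[0,0,0,0,0.4]]
  ]
}}

```text
t: 16.5
eef_pos: [0.6479, 0.0047, 0.1065]
tool_rot: [-0.001, 0.185, 0.983, -0.001]
contact_force: [0.3, -1.5, -0.4]
gripper_width: 0.495
grasp_force: 25.6
```

```bash
python3 - <<'E'
from h import *
print(rel((.6498,.0058,.0175),tool()).round(4))
E
```

```text
[-0.0015  0.0019  0.089 ]
```

To row units: 0.035 m is 0.7, 0.03 m is 0.6.

Call:
{"fn": "nudge_tcp", "kwargs": {
  "segments": [
    [[-0.03,0.02,0.7,0,0.4],[0,0,0.6,0,0.4],[0,0,0.28,0,0.4],[0,0,0.12,0,0.4],[0,0,0.05,0,0.4],[0,0,0.03,0,0.4],[0,0,0,0,0.4]]
  ]
}}

```text
t: 17.2
eef_pos: [0.6513, 0.0067, 0.0193]
tool_rot: [0.001, 0.184, 0.983, 0.0]
contact_force: [-1.1, -0.4, -0.4]
gripper_width: 0.499
grasp_force: 25.6
```

Call:
{"fn": "nudge_tcp", "kwargs": {
  "segments": [
    [[0,0,0,0,0.56],[0,0,0,0,0.56],[0,0,0,0,0.6],[0,0,-0.06,0,0.65],[0,0,-0.2,0,0.8],[0,0,-0.6,0,1],[0,0,-1,0,1],[0,0,-0.8,0,1],[0,0,0,0,1],[0,0,0,0,1]]
  ]
}}

```text
t: 18.2
eef_pos: [0.6512, 0.0068, 0.1532]
tool_rot: [0.001, 0.184, 0.983, 0.001]
contact_force: [-0.0, -0.9, -0.1]
gripper_width: 1.0
grasp_force: 0.0
```

```bash
python3 - <<'E'
from h import *
T=tool(); print(rel((.4904,-.0702,.1),T).round(4), np.arctan2(T[1,1],T[0,1]))
E
```

```text
[ 0.1223 -0.13    0.0526] 1.2009420299448388
```

To row units: -0.026 m is -0.52, 0.0245 m is 0.49, -0.103 rad / 1.5708 = -0.0656.

Call:
{"fn": "nudge_tcp", "kwargs": {
  "segments": [
    [[0.49,-0.52,0,0,1],[0.49,-0.52,0,0,1],[0.49,-0.52,0,0,1],[0.49,-0.52,0,0,1],[0.49,-0.52,0,-0.0656,1],[0,0,0,0,1],[0,0,0,0,1],[0,0,0,0,1]]
  ]
}}

```text
t: 19.0
eef_pos: [0.4899, -0.0696, 0.1509]
tool_rot: [-0.0, 0.133, 0.991, 0.0]
contact_force: [0.6, -0.3, -0.2]
gripper_width: 1.002
grasp_force: 0.0
```

```bash
python3 - <<'E'
from h import *
T=snap("w9");c=cam("wrist",T); print(T[:3,3],rel((.4904,-.0702,.004),T).round(4), np.arctan2(T[1,1],T[0,1]))
print([(proj(c,X)*1.5625).round(0) for X in((.4904,-.0702,.005),(.4904+.0666,-.0702-.0182,.005),(.4904-.0666,-.0702+.0182,.005),(.6498,.0058,.024))])
E
```

```text
[ 0.48994662 -0.06955391  0.15091052] [-0.0006 -0.0005  0.1469] 1.3042258299051266
[array([400., 270.]), array([400., 375.]), array([400., 149.]), array([580., 480.])]
```

View pics/w9.png

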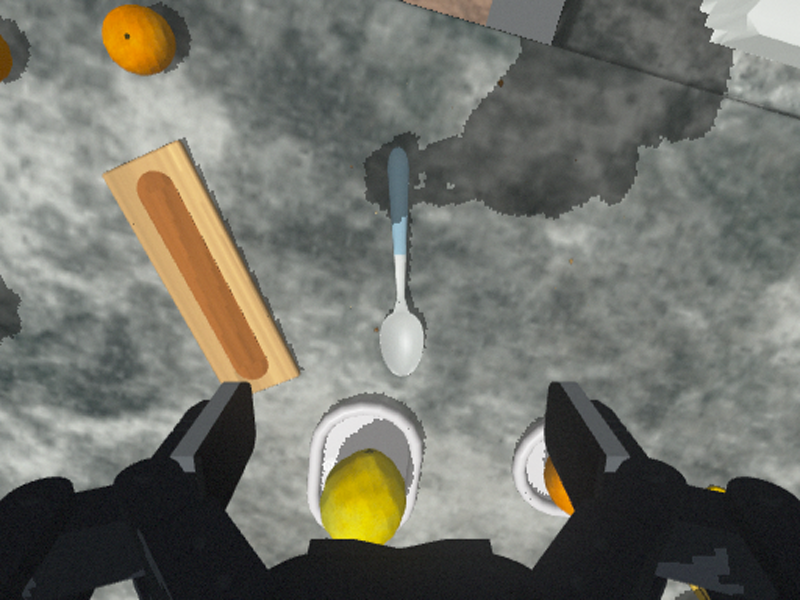

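The spoon runs from (398,147) to (402,377), aligned with the tool as predicted. The mandarin is visible in the round dish and the lemon in the oval dish. I'll descend to the spoon.

To row units: 0.045 m is 0.9, 0.006 m is 0.12.

Call:
{"fn": "nudge_tcp", "kwargs": {
  "segments": [
    [[-0.012,-0.01,0.9,0,0.5],[0,0,0.9,0,0.5],[0,0,0.6,0,0.5],[0,0,0.3,0,0.5],[0,0,0.12,0,0.5],[0,0,0.06,0,0.5],[0,0,0.02,0,0.5],[0,0,0,0,0.5],[0,0,0,0,0.5]]
  ]
}}

```text
t: 19.95
eef_pos: [0.4904, -0.0708, 0.0071]
tool_rot: [0.001, 0.133, 0.991, 0.0]
contact_force: [0.2, -0.5, 1.0]
gripper_width: 0.497
grasp_force: 0.0
```

```bash
python3 - <<'E'
from h import *
print(rel((.4904,-.0702,.004),tool()).round(4))
E
```

```text
[0.0002 0.0006 0.0031]
```

To row units: 0.0025 m is 0.05.

Call:
{"fn": "nudge_tcp", "kwargs": {
  "segments": [
    [[0,0,0.05,0,0.5],[0,0,0,0,0.5],[0,0,0,0,0.1],[0,0,0,0,0.1],[0,0,0,0,0.1],[0,0,0,0,0.1],[0,0,0,0,0.1],[0,0,0,0,0.1]]
  ],
  "force": 25
}}

```text
t: 20.75
eef_pos: [0.4898, -0.0709, 0.004]
tool_rot: [0.0, 0.133, 0.991, 0.0]
contact_force: [-2.2, -0.1, 4.9]
gripper_width: 0.229
grasp_force: 24.6
```

Call:
{"fn": "nudge_tcp", "kwargs": {
  "segments": [
    [[0,0,-0.2,0,0.1],[0,0,-0.4,0,0.1],[0,0,-0.6,0,0.1],[0,0,0,0,0.1],[0,0,0,0,0.1]]
  ]
}}

```text
t: 21.25
eef_pos: [0.4903, -0.0707, 0.0646]
tool_rot: [0.001, 0.133, 0.991, 0.0]
contact_force: [0.8, 0.3, -0.8]
gripper_width: 0.227
grasp_force: 24.4
```

```bash
python3 - <<'E'
from h import *
T=snap("w10"); print(T[:3,3],np.arctan2(T[1,1],T[0,1]))
E
```

```text
[ 0.49025805 -0.07072313  0.06457446] 1.3041758349157424
```

View pics/w10.png

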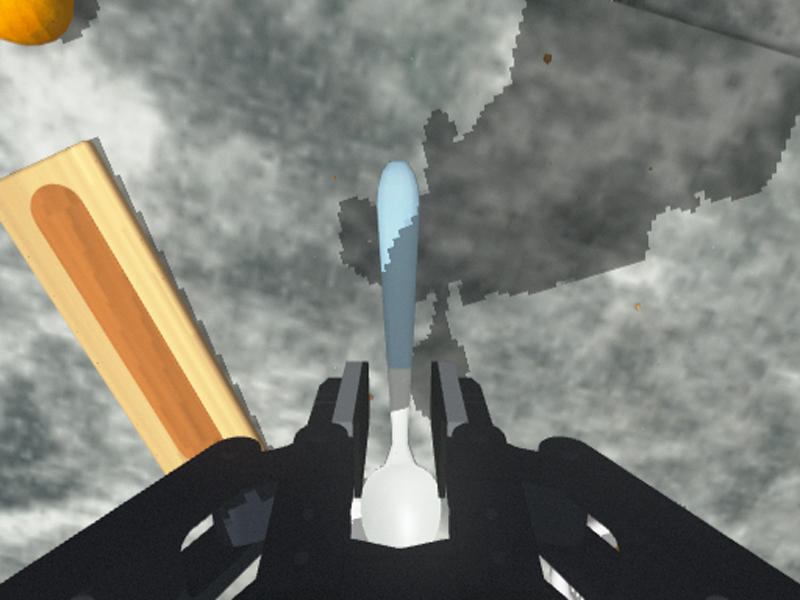

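The spoon is held straight between the pads, with its handle end at (398,160). I'll carry it to the rest.

To row units: -0.0286 m is -0.572, -0.0015 m is -0.03, -0.129 rad / 1.5708 = -0.0821.

Call:
{"fn": "nudge_tcp", "kwargs": {
  "segments": [
    [[-0.03,-0.572,0,0,0.1],[-0.03,-0.572,0,0,0.1],[-0.03,-0.572,0,0,0.1],[-0.032,-0.568,0,0,0.1],[0,0,0,-0.0821,0.1],[0,0,0,-0.0821,0.1],[0,0,0,-0.0815,0.1],[0,0,0,0,0.1],[0,0,0,0,0.1]]
  ]
}}

```text
t: 22.2
eef_pos: [0.4649, -0.1825, 0.0631]
tool_rot: [-0.001, -0.058, 0.998, 0.0]
contact_force: [-0.4, -1.3, -1.1]
gripper_width: 0.23
grasp_force: 24.5
```

```bash
python3 - <<'E'
from h import *
T=tool(); print(rel((.466,-.1825,.0105),T).round(4), np.arctan2(T[1,1],T[0,1]))
E
```

```text
[-0.0012 -0.0002  0.0526] 1.686436045080044
```

To row units: 0.025 m is 0.5, 0.015 m is 0.3.

Call:
{"fn": "nudge_tcp", "kwargs": {
  "segments": [
    [[-0.024,0,0.5,0,0.1],[0,0,0.3,0,0.1],[0,0,0.16,0,0.1],[0,0,0.06,0,0.1],[0,0,0.02,0,0.1],[0,0,0,0,0.1],[0,0,0,0,0.1]]
  ]
}}

```text
t: 22.9
eef_pos: [0.4671, -0.1826, 0.0123]
tool_rot: [0.0, -0.059, 0.998, -0.0]
contact_force: [0.5, -0.8, 0.1]
gripper_width: 0.23
grasp_force: 24.5
```

Call:
{"fn": "nudge_tcp", "kwargs": {
  "segments": [
    [[0,0,0,0,0.35],[0,0,0,0,0.4],[0,0,0,0,0.4],[0,0,-0.1,0,0.45],[0,0,-0.4,0,0.5],[0,0,-1,0,0.7],[-0.4,0,-1,0,1],[-0.6,0.6,-1,0,1],[-0.6,0.8,-0.6,0,1],[0,0,0,0,1],[0,0,0,0,1]]
  ]
}}

```text
t: 24.0
eef_pos: [0.5271, -0.1166, 0.1978]
tool_rot: [0.001, -0.061, 0.998, -0.0]
contact_force: [0.1, -0.6, -0.4]
gripper_width: 0.999
grasp_force: 0.0
```

```bash
python3 - <<'E'
from h import *
T=snap("w11"); c=cam("wrist",T);print(T[:3,3])
for X in((.466,-.183,.006),(.62,-.1305,.03),(.6498,.0058,.024),(.6498,.0058,.008)):print((proj(c,X)*1.5625).round(0))
E
```

```text
[ 0.5270988  -0.11662636  0.19783494]
[309. 147.]
[364. 388.]
[546. 440.]
[541. 428.]
```

View pics/w11.png

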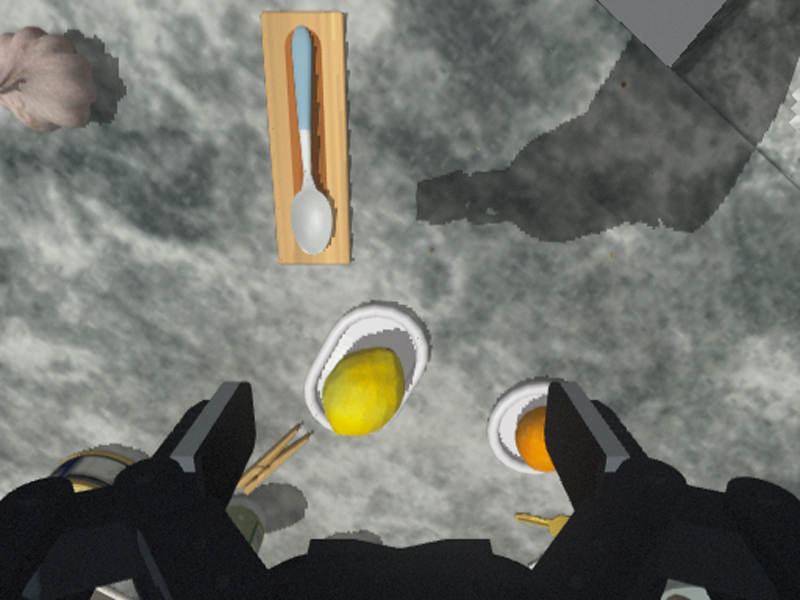

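The spoon lies on the rest from (302,27) to (313,254), centred on the stripe, and the lemon is in its dish. The mandarin is half hidden by a finger, so I'll move off for a last check of it and the tealight.

To row units: 0.035 m is 0.7, -0.014 m is -0.28.

Call:
{"fn": "nudge_tcp", "kwargs": {
  "segments": [
    [[-0.28,0.7,-0.2,0,1],[-0.28,0.7,-0.2,0,1],[-0.28,0.7,-0.2,0,1],[-0.28,0.7,-0.2,0,1],[-0.28,0.7,-0.2,0,1],[-0.28,0.7,-0.2,0,1],[0,0,0,0,1],[0,0,0,0,1]]
  ]
}}

```text
t: 24.85
eef_pos: [0.5844, 0.0998, 0.2558]
tool_rot: [-0.001, -0.06, 0.998, -0.001]
contact_force: [-0.0, -1.1, -0.5]
gripper_width: 1.004
grasp_force: 0.0
```

```bash
python3 - <<'E'
from h import *
T=snap("w12"); c=cam("wrist",T);print(T[:3,3])
for X in((.6498,.0058,.024),(.6498,.0058,.008),(.621,.2893,.018),(.621,.2893,.006)):print((proj(c,X)*1.5625).round(0))
E
```

```text
[0.58435405 0.0998019  0.25580282]
[273. 308.]
[277. 301.]
[629. 311.]
[623. 306.]
```

View pics/w12.png

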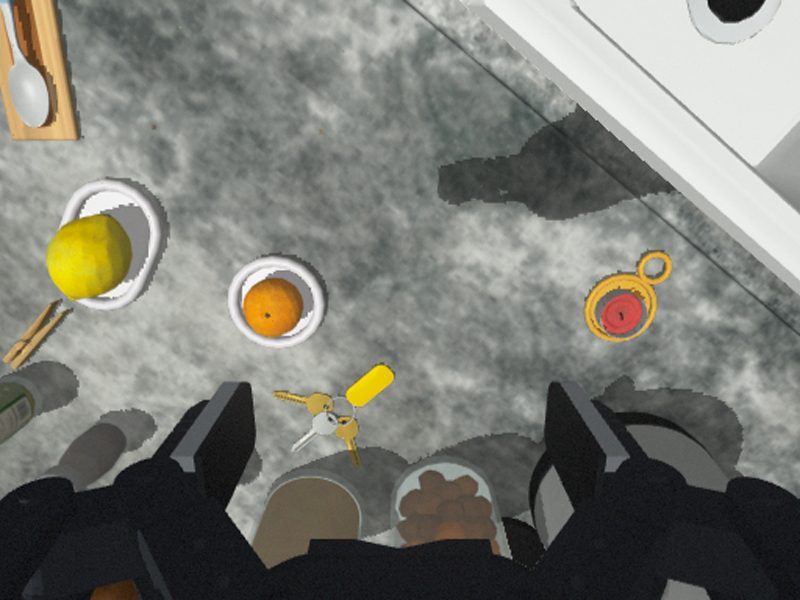

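The mandarin at (273,307) matches its predicted (273,308), and the tealight at (621,314) is in its holder. I'll check the lemon at (89,258) numerically and then hand in.

```bash
python3 - <<'E'
from h import *
s=lambda p:np.array([(v+.5)/1.5625-.5 for v in p])
c=cam("wrist",np.load("pics/w12.npy"));b=cam("wrist",np.load("pics/w11.npy"))
L,e=tri((c,s((89,258))),(b,s((364,391)))); D,e2=tri((c,s((112,243))),(b,s((367,372))))
H=plane(c,s((621,308)),.006);Tt=plane(c,s((621,314)),.018)
print(L.round(4),np.round(e,4),D.round(4),H.round(4),Tt.round(4))
ok=np.hypot(*(L-D)[:2])<.012 and np.hypot(*(H-Tt)[:2])<.008
print(ok)
if ok: print(bot.hand_in())
E
```

```text
[ 0.6225 -0.1308  0.0316] [0.0009 0.0009] [ 0.6189 -0.1296  0.0046] [0.6223 0.288  0.006 ] [0.6238 0.2832 0.018 ]
True
the job is handed in; nothing more can be done
None
```

The job is handed in, at about 25 s on the robot's clock: lemon (about 4 mm off centre) and mandarin are in their dishes, the spoon is on its rest, the tealight is flat in the holder (2–5 mm off), and I never moved the gripper to the garlic; the hand-in reported no verdict.

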